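# Lock the sample carousel with its pin

### The arm

A 7-joint arm with a two-finger parallel gripper is mounted at the origin on the work surface. World frame = base frame: x ahead of the robot, y to its left, z up, the work surface at z = 0. Lengths are in mm, angles in rad, forces in N, time in s.
With the tool pointing down it reaches from about 400 to 850 mm from the base axis. Payload 10.4 kg.
Tool frame: the origin (TCP) lies midway between the tips of the shut fingers; the grasp point (between the pads) lies 19 mm behind it; z points along the fingers, y is the line along which they close (so a half turn about z gives the same grasp; the last joint's range is limited). The gripper opens to 87 mm and grips with 3 to 60 N. Pads are 19 mm wide; open, the fingers measure 117 mm over their backs; the gripper's body (75 mm by 190 mm) begins 51 mm behind the grasp point.
Start: joints at [1.207, 0.332, -0.065, 1.46, 0.022, 1.35, -0.088], TCP at [208.923, -589.07, 222.576] pointing down, gripper open.
Joint ranges: [-2.6, 2.6], [-0.5, 2.12], [-1.47, 1.34], [0.16, 2.42], [-1.27, 4.41], [0.06, 2.06], [-2.6, 2.6]. Speed limits (rad/s): [2.22, 2.22, 2.79, 2.79, 3.14, 3.14, 3.14].

### API

Orientations are given as a 3x3 rotation matrix whose columns are the frame's x, y, z axes.
In Python, from rig import * gives the robot as it stands. The module is installed in compiled form; this text tells all that it offers.
- The arm moves only by the tool move_arm, never from a script. Its argument "moves" is text: rows parted by semicolons, each of 6 numbers parted by spaces: the shift along the tool's x, y, z in m, then the turn, a rotation vector about the tool's x, y, z in rad. In form: x y z wx wy wz; .... A call has 1 to 12 rows; each row shifts and turns the commanded pose from where the row before left it, along the tool's axes as they then stand; what a row does not reach is not made up. A row lasts 1/10 s, in which the tool goes at most 50 mm and 8.59 degrees, less where a joint would pass 70% of its speed; a pose out of reach is approached as far as the arm can. A call with a gripper value outside its range is refused whole. "jaw" is the finger opening in m, from 0 to 0.087, set as the call begins (left out, the last holds). The fingers move at their own pace and stop on an object; "force" is the grip in N (left out, the last holds). Time passes only in rows, so rows that do not move let the fingers close. It gives the time, the measured TCP pose, the force, the opening and the grip force at its end, in the units of the state.
- state(): the state, without advancing time (a new reading comes with each control period).
- camera(name): name is "scene" or "side" or "wrist"; returns a dict with "image" (384x512x3 uint8, red, green, blue), "camera_matrix" (3x3 intrinsics, pixels), "eye" and "orientation" of the camera in the world; the wrist camera has in their place "mount" (4x4, takes a point from camera to tool coordinates, whose origin is the TCP and whose axes are the flange's). Camera axes: x right, y down, z forward; pixel columns grow to the right and rows downward; lengths in mm; the calibration is good to about 2 mm. A picture is of the moment at which its call begins: read the wrist's pose just before it. There is no depth.
- close_job(): hands the job in; it is judged then, once.
The state is a dict: "time_s": time; "qpos": joint angles; "qd": joint speeds; "joint_torque": joint torques, N m; "ee_pos": TCP position; "eef_rot": TCP orientation; "wrist_force": force on the tool from outside, world axes, zero at the start; "wrist_torque": the same for the moment, N m; "width": opening from 0.0 (shut) to 1.0 (fully open); "grasp_force": force on a finger pad.
Only numpy, scipy, OpenCV 4.12 (cv2) and the standard library are available. Lean on these libraries where they do the work, as an engineer would, in place of code of your own. Each camera call takes 0.05 s, during which the arm holds its last target. There are 200 camera calls.

### The job

Lock the titration sample changer for transport: take the red-handled lock pin out of its grey stand, put it through the brass bushing of the teal carousel, and turn the carousel until that hole lines up with the hidden hole in the lock plate underneath, near the red mark, so the pin goes down fully home with its shoulder on the brass. Feel for the hole with a light touch, never forcing the pin, then let go; leave the beaker and the two bottles where they stand.

Things in the scene. Friction and masses are not known exactly. Their poses are not given: they have to be found in the camera images.
- station: Sample changer: fixed white housing 250 mm across, rim 48 mm high, in which the carousel turns; panel 150 x 70 x 39 mm on its +y side. Origin: on the carousel axis at bench height, z up. Under the carousel, unseen, lies a flat fixed steel lock plate, top face 40 mm above the origin, with one pin hole: 12 mm bore, 16 mm chamfered mouth, 70 mm from the axis. Over 25 N from the pin damages it.
- mark (a point): Red mark (16 x 26 mm) on the rim on the station's -y side, 110 mm from the axis, 50 mm above the bench. The lock plate's hidden hole lies within 0.28 rad either side of this direction, where exactly no reading shows: find it by feel. A pin standing in the bushing rests on the plate (tip at 40 mm) and sinks up to 22 mm where the bushing comes over the hole.
- carousel (a joint): Carousel angle about the vertical station axis (rad, counter-clockwise from above positive); 0 = bushing points to the red mark; starts at 0.55 to 1.2, can turn from -1.5 to 1.5, stays where left. About 0.1 N m of friction (1.5 N at the bushing): pushing the pin sideways in the bushing turns it. Pin against carousel: also at most 25 N.
- bushing (a point): Centre of the hole's mouth on top of the square brass bushing (28 x 28 mm) in the carousel, 56 mm above the bench, 70 mm from the axis. Through hole, 12 mm bore, 16 mm chamfered mouth, 14 mm deep; the lock plate is 2 mm below. Carousel: teal disc 176 mm across, top 54 mm above the bench, with five vials fixed on it, tops 98 mm above the bench, 85 mm or more from the bushing.
- lock_pin: Loose upright lock pin, 80 g, 84 mm tall. Origin: centre of its lower tip, z up. Steel shaft 10 mm diameter, 0 to 38 mm (tip tapered 2 mm); shoulder disc 22 mm diameter, 38 to 42 mm; red square handle 18 x 18 mm, 42 to 84 mm, faces along the pin's x and y; grip it 66 mm above the tip. Starts hanging in the stand, tip 7 mm above the bench. Fully home its tip is 18 mm above the bench.
- pin_stand: Fixed grey block 60 x 60 x 45 mm with a vertical through hole of 12 mm in the middle; origin at the centre of its underside. The lock pin starts in it.
- beaker: Glass beaker, 60 mm across, 70 mm tall, open, loose; origin at the centre of its underside. Bystander.
- reagent: Amber glass jar with white cap, 60 mm across, 110 mm tall, loose; origin at the centre of its underside. Bystander.
- buffer: White bottle with teal cap, 52 mm across, 90 mm tall, loose; origin at the centre of its underside. Bystander.
There are look-alikes about, which are no part of the job. Leave any orange look-alike of the pin_stand alone. Of the things that look like the lock_pin, the smaller one is meant.

How it is judged:
By the outcome, as a careful person would: the job done as asked, in the order asked, and still so for the second after the job is handed in, with the robot touching nothing.
It also fails if it takes over 61 s, if anything falls off the work surface, if the arm or the gripper's body presses on something with over 40 N, if the wrist force passes 120 N, or if a joint passes its speed limit or range.

## Working session

There is one attempt and no reset: what is moved stays moved. The work goes in short steps, Python scripts to look and compute and a tool call to move; the robot and the scene stay as the last step left them, time stands still between calls to the robot, and variables do not carry over. Pictures are saved under pics/ and viewed, at most 10 in all, crops included, and the job is handed in when it is done.

Besides the shell and the picture viewer there is one more tool, called as name(argument=value, ...) on one line, values as JSON. move_arm: Moves the arm, as the interface text tells. Its arguments: {"type":"object","properties":{"moves":{"type":"string"},"jaw":{"type":"number"},"force":{"type":"number"}},"required":["moves"]}

```bash
mkdir -p pics; cat > h.py <<'E'
from rig import *
import numpy as np, cv2
def snap(n,f):
    s=state(); c=camera(n); cv2.imwrite(f'pics/{f}.png',c['image'][:,:,::-1])
    K=np.array(c['camera_matrix'])
    if 'eye' in c: e,R=np.array(c['eye']),np.array(c['orientation'])
    else:
        M=np.array(c['mount']); T=np.eye(4); T[:3,:3]=s['eef_rot']; T[:3,3]=s['ee_pos']; T=T@M; e,R=T[:3,3],T[:3,:3]
    np.savez(f'pics/{f}.npz',K=K,e=e,R=R,im=c['image'])
    return c
def ray(f,u,v,z):
    d=np.load(f'pics/{f}.npz'); r=d['R']@np.linalg.inv(d['K'])@[u,v,1]
    return d['e']+r*(z-d['e'][2])/r[2]
def proj(f,p):
    d=np.load(f'pics/{f}.npz'); q=d['K']@d['R'].T@(np.array(p)-d['e']); return q[:2]/q[2]
E
python3 - <<'E'
from h import *
s=state(); print(s)
for n in ['scene','side','wrist']: snap(n,n+'0')
a=[cv2.imread(f'pics/{n}0.png') for n in ['scene','side']]
for n in ['scene0','side0','wrist0']:
    d=np.load(f'pics/{n}.npz');print(n,d['e'].round(),d['R'].round(3).tolist(),d['K'].round(1).tolist())
E
```

```text
{'time_s': 0.0, 'qpos': array([ 1.20736805,  0.33287643, -0.06468308,  1.46093078,  0.0215838 ,
        1.3499028 , -0.08851671]), 'qd': array([ 0.0021576 ,  0.00190787,  0.00103554, -0.00064882,  0.00174699,
        0.00011712, -0.00204713]), 'joint_torque': array([-3.76840708e-04, -6.23252892e+01,  2.43697374e-02, -3.89902818e+01,
       -6.12728647e-02,  3.96821124e-02,  1.45487384e-04]), 'ee_pos': array([ 208.77883655, -588.68957444,  221.75608008]), 'eef_rot': array([[ 9.42483291e-01,  3.34252851e-01, -5.27533968e-04],
       [ 3.34253263e-01, -9.42482366e-01,  1.32126478e-03],
       [-5.55549436e-05, -1.42159993e-03, -9.99998988e-01]]), 'wrist_force': array([ 0.0861466 , -0.17890337,  0.32320815]), 'wrist_torque': array([-0.00711593, -0.06413089,  0.00366865]), 'grasp_force': 0.0, 'width': 0.9999484581280046}
scene0 [971. 598. 591.] [[-0.795, 0.333, -0.507], [0.606, 0.466, -0.645], [0.021, -0.82, -0.572]] [[377.8, 0.0, 257.6], [0.0, 377.8, 196.0], [0.0, 0.0, 1.0]]
side0 [ 350. -746.  555.] [[0.978, -0.111, 0.176], [-0.208, -0.537, 0.818], [0.004, -0.836, -0.548]] [[366.2, 0.0, 258.5], [0.0, 366.2, 192.5], [0.0, 0.0, 1.0]]
wrist0 [ 270. -568.  383.] [[0.334, -0.915, -0.227], [-0.942, -0.325, -0.079], [-0.002, 0.24, -0.971]] [[277.6, 0.0, 249.1], [0.0, 277.6, 191.2], [0.0, 0.0, 1.0]]
```

View pics/scene0.png

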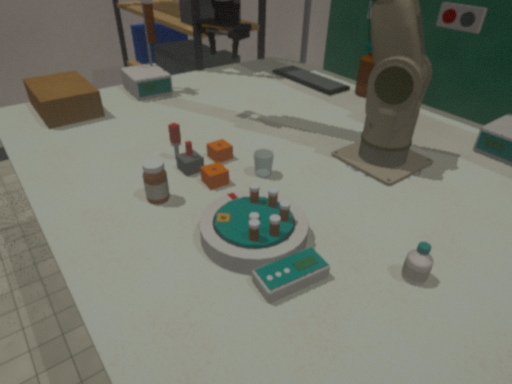

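View pics/side0.png

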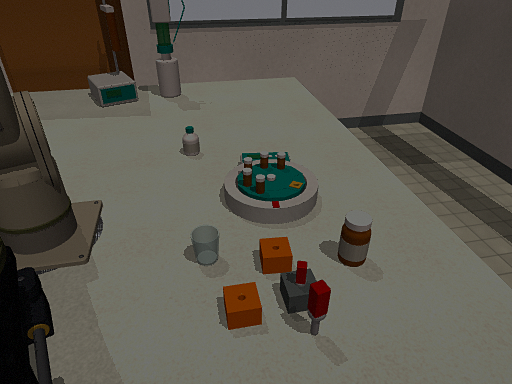

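The red handles are at side (301,272), small and in the grey stand, and at side (318,300), larger and standing on its own. In the scene view these are (189,150) and (175,135). The orange blocks at side (276,255) and (242,305) are stand look-alikes. I choose the small pin in the grey stand and check it in a close crop. The bushing is near side (296,184) and the mark near side (276,204).

```bash
python3 - <<'E'
from h import *
a=cv2.imread('pics/side0.png');b=cv2.imread('pics/scene0.png')
r=lambda im,x,y,w,h:cv2.resize(im[y:y+h,x:x+w],(w*4,h*4),interpolation=cv2.INTER_CUBIC)
cv2.imwrite('pics/m.png',np.vstack([np.hstack([r(a,260,250,100,75),r(a,222,145,100,75)]),np.hstack([r(b,150,110,100,75),r(b,195,175,100,75)])]))
print('pin z91',ray('side0',301,263,91),ray('scene0',189,142,91))
print('bush z56',ray('side0',296,184,56),ray('scene0',223,217,56))
print('mark z50',ray('side0',276,204,50),ray('scene0',233,196,50))
E
```

```text
pin z91 [ 526.36132687 -293.6955374    91.        ] [ 524.56944615 -297.30960511   91.        ]
bush z56 [614.15648711  18.58252486  56.        ] [612.57733222  15.46836036  56.        ]
mark z50 [543.6602978  -49.89280998  50.        ] [542.10099234 -47.72786711  50.        ]
```

View pics/m.png

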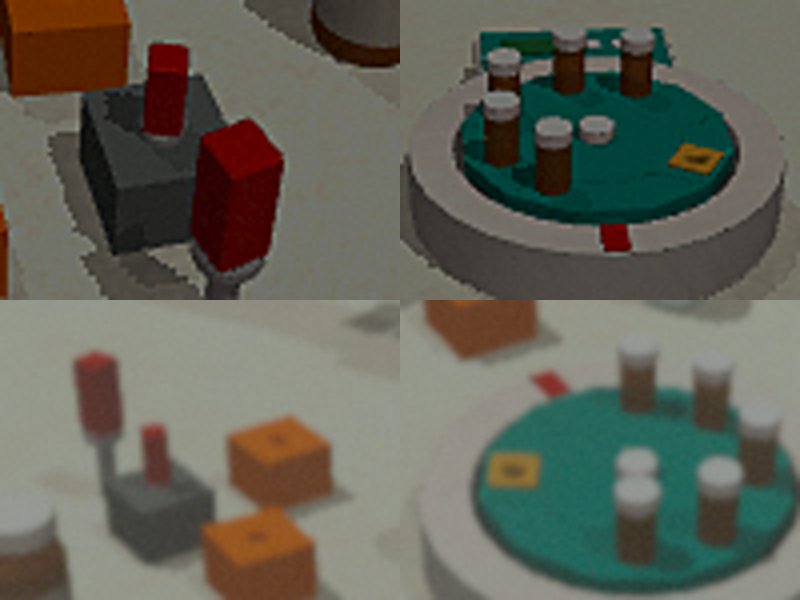

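The crop confirms it: the small red handle sits in the grey stand, and the larger pin stands in front of it on the bench. Both cameras agree on the pin to within about 4 mm. I move over it for a wrist view.

move_arm(moves="0.0397 -0.0171 0 0 0 0;0.0397 -0.0171 0 0 0 0;0.0397 -0.0171 0 0 0 0;0.0397 -0.0171 0 0 0 0;0.0397 -0.0171 0 0 0 0;0.0397 -0.0171 0 0 0 0;0.0397 -0.0171 0 0 0 0;0.0397 -0.0171 0 0 0 0;0.0397 -0.0171 0 0 0 0;0.0397 -0.0171 0 0 0 0;0 0 0 0 0 0;0 0 0 0 0 0", jaw=0.06)

```text
time_s: 1.35
ee_pos: [526.3, -294.3, 222.1]
eef_rot: [[0.942, 0.336, -0.001], [0.336, -0.942, 0.0], [-0.0, -0.001, -1.0]]
wrist_force: [-0.2, -0.8, -0.0]
width: 0.69
grasp_force: 0.0
```

```bash
python3 - <<'E'
from h import *
s=state(); print(s['time_s'],s['ee_pos'],s['eef_rot'].round(3).tolist(),s['width'])
snap('wrist','w1')
cv2.imwrite('pics/w1b.png',cv2.resize(cv2.imread('pics/w1.png'),(768,576),interpolation=cv2.INTER_CUBIC))
print(proj('w1',[526,-295,91]),proj('w1',s['ee_pos']))
E
```

```text
1.35 [ 526.32665641 -294.32284505  222.11907255] [[0.942, 0.336, -0.001], [0.336, -0.942, 0.0], [-0.0, -0.001, -1.0]] 0.6900921981941119
[248.99442803 185.14553144] [247.86467114 230.6894477 ]
```

View pics/w1b.png

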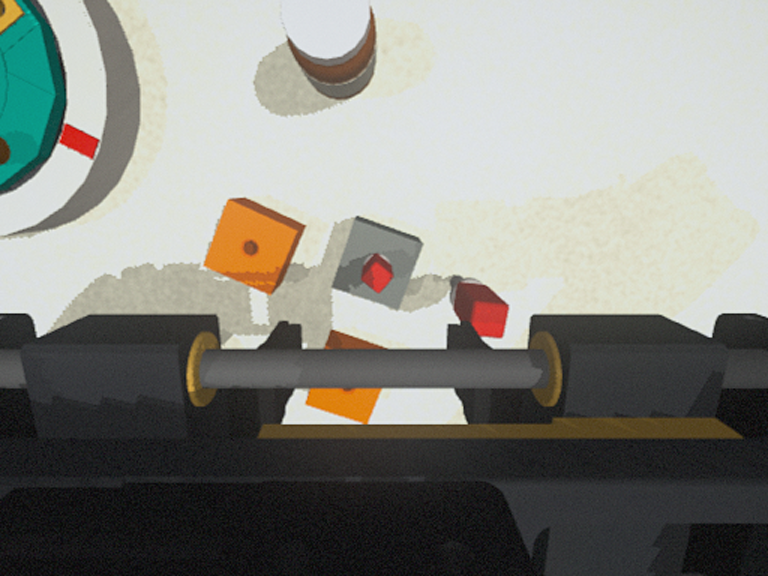

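The wrist view shows the small pin at (378,268), or (252,179) in raw pixels, with its handle turned about 45° to the tool. The big pin is at (482,308). I rectify the handle top to get its centre and yaw.

```bash
python3 - <<'E'
from h import *
d=np.load('pics/w1.npz')
def rect(f,cx,cy,z,half,px):
    n=int(2*half*px); xs=cx-half+np.arange(n)/px; ys=cy+half-np.arange(n)/px
    X,Y=np.meshgrid(xs,ys); P=np.stack([X,Y,np.full_like(X,z)],-1)-d['e']
    q=P@d['R']@d['K'].T; return cv2.remap(d['im'],(q[...,0]/q[...,2]).astype('f4'),(q[...,1]/q[...,2]).astype('f4'),cv2.INTER_CUBIC)
a=rect('w1',526,-295,91,40,7)[:,:,::-1].copy()
cv2.imwrite('pics/r1.png',a)
hsv=cv2.cvtColor(d['im'],cv2.COLOR_RGB2HSV)
im=d['im'].astype(int)
print(im[168:198,240:266,0])
for u,v in [(320,205),(334,206)]: print('big',ray('w1',u,v,110))
print('bigbase',ray('w1',305,186,20), ray('side0',315,332,0))
E
```

```text
[[136 137 138 137 138 133 125 128 127 132 124 120 129 132 132 122 128 122
  127 126 122 126 125 122 129 127]
 [135 137 134 134 128 118 104 121 123 108 107 118 137 140 143 131 123 126
  127 126 127 125 130 125 128 129]
 [137 135 128 118 101 115 126 153 150 102 107 117 131 162 181 169 144 129
  126 126 128 124 126 126 127 126]
 [133 114 101 104 116 140 157 134 106 104 111 117 118 128 162 186 185 152
  131 124 124 126 125 124 130 125]
 [102 103 103 112 137 158 136 108 103 108 108 118 122 118 121 147 184 179
  150 131 123 130 126 126 128 127]
 [101 102 104 124 148 142 116 101 104 103 106 112 119 121 116 113 136 168
  174 146 123 127 125 125 126 130]
 [102 104 111 139 144 114 102 106 103 116 131 132 126 121 120 118 115 126
  156 153 130 124 122 126 126 126]
 [102 101 123 138 114 101 105 100 110 152 188 183 150 127 116 117 120 117
  132 141 129 126 129 129 126 124]
 [103 102 114 122 108 103  97 110 148 188 211 213 197 160 127 119 118 117
  118 115 122 125 124 125 126 125]
 [106 103 104 104 105 103 107 142 183 210 220 218 213 194 166 126 116 118
  118 119 119 122 125 127 126 127]
 [102 102 
[... 1662 characters left out ...]
 163 195 218 218 204 163 130 133 133
  133 133 133 133 134 134 133 136]
 [136 132 134 131 133 132 137 134 134 133 154 192 200 170 136 133 133 132
  135 137 136 133 132 136 134 134]
 [132 135 131 136 136 130 135 133 136 132 136 143 152 141 130 135 130 135
  133 139 137 134 135 136 139 132]
 [132 131 134 135 135 134 132 132 135 134 133 132 133 133 133 132 134 133
  133 137 131 133 132 131 134 135]
 [142 130 133 128 134 132 133 130 137 135 131 133 132 133 138 133 132 134
  138 136 133 135 135 134 131 138]]
big [ 534.90885113 -369.25529867  110.        ]
big [ 538.765753   -383.21932355  110.        ]
bigbase [ 535.14038699 -371.43617214   20.        ] [ 533.2083844  -373.31469649    0.        ]
```

View pics/r1.png

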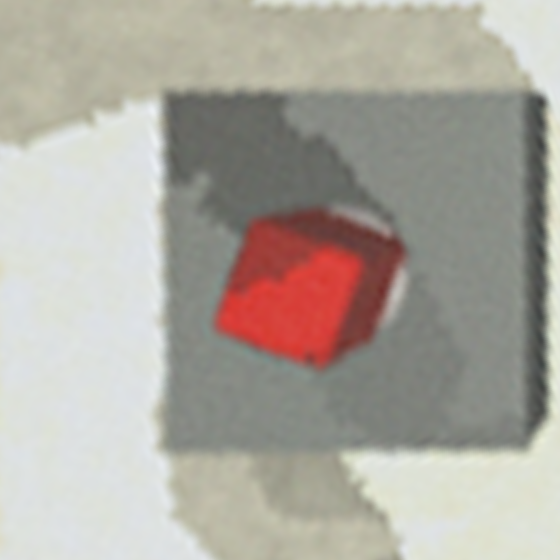

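The handle top is centred at about (527,-296) with yaw about -18°, and measures 16.5-17 mm per edge against a nominal 18, so it is the small pin. The big pin stands at about (535,-372). I close along the (.95,-.31) direction, which keeps the gripper body clear of it.

move_arm(moves="-0.0002 0.0017 0.014 0 0 -0.1306;0 0 0.014 0 0 -0.1306;0 0 0.014 0 0 -0.1306;0 0 0.014 0 0 -0.1306;0 0 0.014 0 0 -0.1306;0 0 0.014 0 0 -0.1306;0 0 0.014 0 0 -0.1306;0 0 0.014 0 0 0;0 0 0.014 0 0 0;0 0 0 0 0 0;0 0 0 0 0 0", jaw=0.05)

```text
time_s: 2.5
ee_pos: [526.2, -297.1, 96.6]
eef_rot: [[0.313, 0.95, -0.0], [0.95, -0.313, -0.0], [-0.0, -0.0, -1.0]]
wrist_force: [0.2, 0.8, 0.0]
width: 0.573
grasp_force: 0.0
```

```bash
python3 - <<'E'
from h import *
s=state(); print(s['time_s'],s['ee_pos'],s['eef_rot'].round(3).tolist(),s['qpos'].round(2),s['wrist_force'])
snap('wrist','w2')
cv2.imwrite('pics/w2b.png',cv2.imread('pics/w2.png'))
E
```

```text
2.5 [ 526.16704541 -297.10754277   96.5666125 ] [[0.313, 0.95, -0.0], [0.95, -0.313, -0.0], [-0.0, -0.0, -1.0]] [ 0.78  0.42 -0.43  1.65  0.19  1.12 -0.02] [0.17500274 0.78773666 0.02444464]
```

View pics/w2b.png

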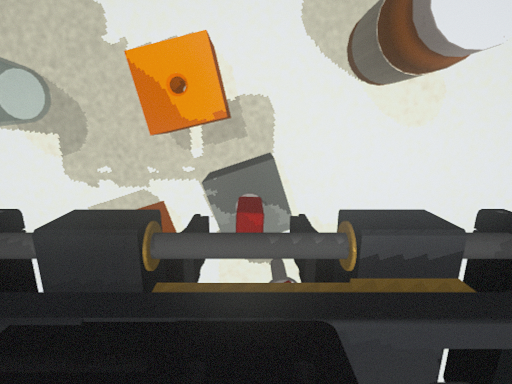

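The wrist view shows the handle at (250,213), square to the fingers and centred between them. I descend and grip.

move_arm(moves="0.0005 0.0005 0.014 0 0 0;0 0 0.014 0 0 0;0 0 0.0145 0 0 0;0 0 0 0 0 0;0 0 0 0 0 0")

```text
time_s: 3.05
ee_pos: [526.7, -296.3, 53.4]
eef_rot: [[0.311, 0.951, -0.001], [0.951, -0.311, 0.001], [0.0, -0.001, -1.0]]
wrist_force: [-0.1, -0.1, 0.2]
width: 0.576
grasp_force: 0.0
```

move_arm(moves="0 0 0 0 0 0;0 0 0 0 0 0;0 0 0 0 0 0;0 0 0 0 0 0;0 0 0 0 0 0;0 0 0 0 0 0", jaw=0.01, force=25)

```text
time_s: 3.65
ee_pos: [527.0, -296.6, 54.2]
eef_rot: [[0.311, 0.951, 0.0], [0.951, -0.311, -0.0], [-0.0, 0.0, -1.0]]
wrist_force: [-0.6, 0.7, 0.5]
width: 0.207
grasp_force: 25.0
```

Gripped: the 18 mm opening matches the handle. I lift the pin clear and travel towards the bushing, stopping short to look.

move_arm(moves="0 0 -0.02 0 0 0;0 0 -0.03 0 0 0;0 0 -0.03 0 0 0;0 0 -0.03 0 0 0;0.0356 -0.0019 0 0 0 0;0.0356 -0.0019 0 0 0 0;0.0356 -0.0019 0 0 0 0;0.0356 -0.0019 0 0 0 0;0.0356 -0.0019 0 0 0 0;0.0356 -0.0019 0 0 0 0;0.0356 -0.0019 0 0 0 0;0 0 0 0 0 0")

```text
time_s: 4.85
ee_pos: [592.3, -48.8, 164.2]
eef_rot: [[0.303, 0.953, 0.001], [0.953, -0.303, 0.003], [0.003, -0.0, -1.0]]
wrist_force: [-1.1, -0.4, -0.3]
width: 0.204
grasp_force: 25.0
```

```bash
python3 - <<'E'
from h import *
s=state(); print(s['time_s'],s['ee_pos'],s['width'],s['wrist_force'])
snap('wrist','w3');snap('side','s3')
cv2.imwrite('pics/w3b.png',cv2.resize(cv2.imread('pics/w3.png'),(768,576),interpolation=cv2.INTER_CUBIC))
E
```

```text
4.85 [592.3262091  -48.83056871 164.22702316] 0.2041887044503417 [-1.11389515 -0.43890217 -0.31264685]
```

View pics/w3b.png

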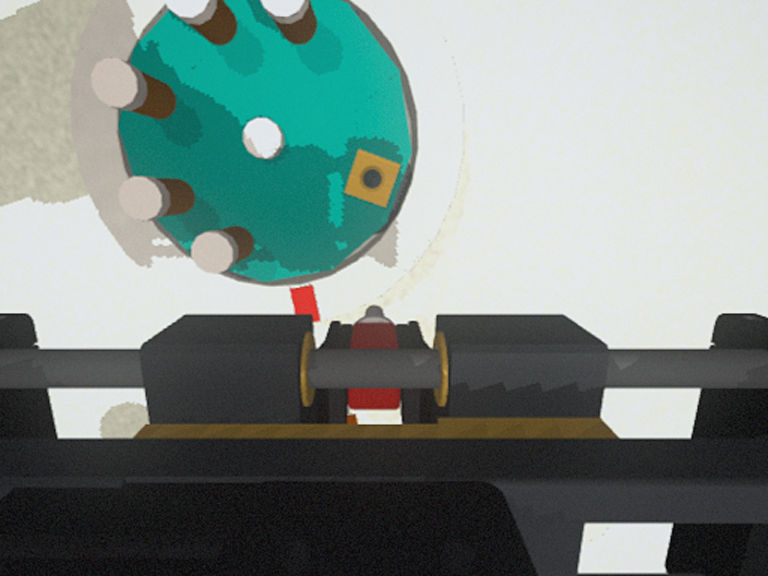

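The wrist view shows the bushing hole at (372,178) and the mark at (305,303) in the enlarged picture, with the teal disc clear. Next I fit the disc, the brass and the mark.

```bash
python3 - <<'E'
from h import *
from scipy.optimize import least_squares
f='w3';d=np.load('pics/w3.npz');im=d['im'];hsv=cv2.cvtColor(im,cv2.COLOR_RGB2HSV)
b=[ray(f,248,118.7,z) for z in (56,)][0]; print('bush',b)
br=((hsv[...,0]>12)&(hsv[...,0]<25)&(hsv[...,1]>120)).astype('u1'); br[200:]=0
n,l,st,c=cv2.connectedComponentsWithStats(br); i=1+np.argmax(st[1:,4]); print(st[i],c[i],'brass',ray(f,*c[i],56))
rd=(((hsv[...,0]<6)|(hsv[...,0]>172))&(hsv[...,1]>150)).astype('u1'); rd[:185]=0; rd[216:]=0; rd[:,225:]=0
n,l,st,c=cv2.connectedComponentsWithStats(rd); i=1+np.argmax(st[1:,4]); m=ray(f,*c[i],50); print(st[i],c[i],'mark',m)
t=((hsv[...,0]>75)&(hsv[...,0]<95)&(hsv[...,1]>120)).astype('u1')
h=cv2.convexHull(np.vstack([x for x in cv2.findContours(t,0,1)[0] if len(x)>50]))[:,0]
P=np.array([ray(f,u,v,54)[:2] for u,v in h if v>3])
r=least_squares(lambda q:np.hypot(P[:,0]-q[0],P[:,1]-q[1])-q[2],[590,80,88],loss='soft_l1'); print('disc',r.x,np.abs(r.fun).mean())
ax=r.x[:2]
print(np.hypot(*(b[:2]-ax)),np.hypot(*(m[:2]-ax)))
# joint fit: R70 bushing, R110 mark, disc centre
q=least_squares(lambda q:[ (np.hypot(*(b[:2]-q))-70),(np.hypot(*(m[:2]-q))-110),*( (q-ax)*.5)],ax);print('axis',q.x,q.fun)
a=q.x;th=lambda p:np.arctan2(p[1]-a[1],p[0]-a[0]);print('mark dir',th(m),'bush dir',th(b),th(b)-th(m))
E
```

```text
bush [612.39717544  16.56067088  56.        ]
[230 100  37  38 729] [247.61316872 118.37585734] brass [612.14031724  16.95157291  56.        ]
[194 191  19  23 288] [203.08333333 201.09722222] mark [543.29851872 -47.63356232  50.        ]
disc [557.38012025  58.79926225  89.25859716] 0.8024763531412098
69.36119205123605 107.36031691177008
axis [558.01382462  60.80064623] [ 0.10509443 -0.57186006  0.31685219  1.00069199]
mark dir -1.705679559340464 bush dir -0.6829088697114281 1.0227706896290358
```

move_arm(moves="0.0228 -0.0003 0 0 0 0;0.0228 -0.0003 0 0 0 0;0.0229 -0.0002 0 0 0 0;0 0 0.02 0 0 0;0 0 0.02 0 0 0;0 0 0 0 0 0;0 0 0 0 0 0")

```text
time_s: 5.65
ee_pos: [612.1, 8.5, 124.2]
eef_rot: [[0.312, 0.95, -0.001], [0.95, -0.312, -0.0], [-0.001, -0.0, -1.0]]
wrist_force: [-0.5, -0.3, -0.2]
width: 0.205
grasp_force: 25.0
```

```bash
python3 - <<'E'
from h import *
s=state(); print(s['time_s'],s['ee_pos'],s['wrist_force'],s['eef_rot'].round(4).tolist())
snap('wrist','w4');snap('side','s4');snap('scene','c4')
a=cv2.imread('pics/w4.png')[110:260,150:350];r=lambda x,k:cv2.resize(x,(400,300),interpolation=cv2.INTER_CUBIC)
u=proj('s4',[612,17,66]).astype(int);v=proj('c4',[612,17,66]).astype(int);print(u,v)
p=lambda im,c:im[c[1]-30:c[1]+30,c[0]-40:c[0]+40]
cv2.imwrite('pics/m4.png',np.vstack([np.hstack([r(a,0),r(a,0)*0]),np.hstack([r(p(cv2.imread('pics/s4.png'),u),0),r(p(cv2.imread('pics/c4.png'),v),0)])]))
E
```

```text
5.65 [612.12495324   8.47890533 124.23590986] [-0.53136926 -0.26582935 -0.24890329] [[0.3122, 0.95, -0.0006], [0.95, -0.3122, -0.0004], [-0.0006, -0.0004, -1.0]]
[295 181] [223 213]
```

View pics/m4.png

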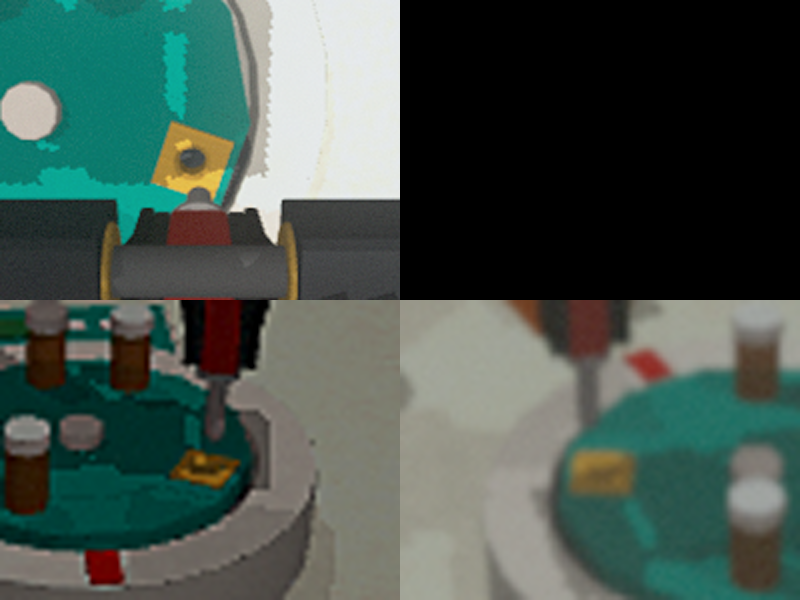

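The pin tip hangs about 10 mm short of the hole. The arm had overshot during the last picture, so I remeasure from this settled view, with the hole at raw (245.5,190).

```bash
python3 - <<'E'
from h import *
f='w4';d=np.load('pics/w4.npz');im=d['im'];hsv=cv2.cvtColor(im,cv2.COLOR_RGB2HSV)
print('bush',ray(f,245.5,190,56),'tip proj',proj(f,[612.1,8.5,77]),proj('s4',[612.1,8.5,77]), proj('c4',[612.1,8.5,77]))
for g in('side0','scene0'):
    hs=cv2.cvtColor(np.load(f'pics/{g}.npz')['im'],cv2.COLOR_RGB2HSV); u,v=proj(g,[612,17,56]).astype(int)
    m=np.zeros(hs.shape[:2],'u1'); m[v-12:v+12,u-16:u+16]=1
    m&=((hs[...,0]>8)&(hs[...,0]<28)&(hs[...,1]>110)).astype('u1'); 
    n,l,st,c=cv2.connectedComponentsWithStats(cv2.morphologyEx(m,cv2.MORPH_CLOSE,np.ones((5,5)))); i=1+np.argmax(st[1:,4]); print(g,c[i],st[i],ray(g,*c[i],56))
s=state();print(s['ee_pos'],s['time_s'])
E
```

```text
bush [612.28971562  17.7343302   56.        ] tip proj [248.64898964 207.26620831] [296.88448209 179.09401006] [221.20707961 208.07178058]
side0 [295.4        184.37142857] [289 181  14   8  70] [612.11215451  17.15472902  56.        ]
scene0 [223.11111111 217.03703704] [217 214  13   8  81] [612.44655344  15.73110817  56.        ]
[612.87237973   9.276409   125.30619173] 5.8
```

move_arm(moves="0.0063 -0.003 0 0 0 0;0 0 0.008 0 0 0;0 0 0.006 0 0 0;0 0 0.003 0 0 0;0 0 0 0 0 0;0 0 0 0 0 0;0 0 0 0 0 0")

```text
time_s: 6.5
ee_pos: [611.5, 16.7, 107.2]
eef_rot: [[0.311, 0.951, 0.0], [0.951, -0.311, -0.0], [0.0, 0.0, -1.0]]
wrist_force: [0.2, 0.8, -0.5]
width: 0.207
grasp_force: 25.0
```

move_arm(moves="0 0 0.0015 0 0 0;0 0 0.0015 0 0 0;0 0 0.0015 0 0 0;0 0 0 0 0 0;0 0 0 0 0 0")

```text
time_s: 7.0
ee_pos: [611.3, 16.8, 102.5]
eef_rot: [[0.311, 0.951, 0.0], [0.951, -0.311, -0.0], [-0.0, 0.0, -1.0]]
wrist_force: [-0.0, 0.4, -0.6]
width: 0.206
grasp_force: 25.0
```

move_arm(moves="0 0 0.0015 0 0 0;0 0 0.0015 0 0 0;0 0 0.0015 0 0 0;0 0 0 0 0 0;0 0 0 0 0 0")

```text
time_s: 7.5
ee_pos: [611.3, 16.8, 98.0]
eef_rot: [[0.311, 0.951, -0.0], [0.951, -0.311, -0.0], [-0.0, -0.0, -1.0]]
wrist_force: [0.8, -0.6, -0.5]
width: 0.21
grasp_force: 25.0
```

move_arm(moves="0 0 0.002 0 0 0;0 0 0.002 0 0 0;0 0 0.002 0 0 0;0 0 0 0 0 0;0 0 0 0 0 0")

```text
time_s: 8.0
ee_pos: [611.3, 16.7, 92.0]
eef_rot: [[0.311, 0.951, -0.0], [0.951, -0.311, -0.0], [-0.0, -0.0, -1.0]]
wrist_force: [0.6, -0.2, -1.1]
width: 0.205
grasp_force: 25.0
```

move_arm(moves="0 0 0.0015 0 0 0;0 0 0.001 0 0 0;0 0 0.001 0 0 0;0 0 0 0 0 0;0 0 0 0 0 0")

```text
time_s: 8.5
ee_pos: [611.3, 16.7, 88.5]
eef_rot: [[0.311, 0.951, -0.0], [0.951, -0.311, -0.0], [-0.0, 0.0, -1.0]]
wrist_force: [-0.6, 0.1, -1.1]
width: 0.205
grasp_force: 25.0
```

The pin is in the bushing, tip about 1.5 mm above the plate. I work out the arc in tool axes.

```bash
cat > arc.py <<'E'
from h import *
import sys
A=np.array([558.0,60.5]);M=-1.706
def arc(a0,a1,n,r=70):
    R=np.array(state()['eef_rot']); P=[A+r*np.array([np.cos(M+t),np.sin(M+t)]) for t in np.linspace(a0,a1,n+1)]
    print('; '.join('%.4f %.4f 0 0 0 0'%tuple((R[:2,:2].T@(P[i+1]-P[i])/1000)) for i in range(n)))
E
python3 - <<'E'
from arc import *
arc(1.027,.787,4);arc(.787,.367,7);print(state()['ee_pos'],state()['wrist_force'])
arc(.367,.287,4);arc(.287,.127,8);arc(.127,-.033,8);arc(-.033,-.193,8);arc(-.193,-.353,8)
E
```

```text
-0.0039 -0.0016 0 0 0 0; -0.0038 -0.0018 0 0 0 0; -0.0037 -0.0021 0 0 0 0; -0.0035 -0.0023 0 0 0 0
-0.0034 -0.0025 0 0 0 0; -0.0032 -0.0027 0 0 0 0; -0.0031 -0.0029 0 0 0 0; -0.0029 -0.0031 0 0 0 0; -0.0027 -0.0032 0 0 0 0; -0.0025 -0.0034 0 0 0 0; -0.0023 -0.0035 0 0 0 0
[611.30208792  16.71714584  88.52759573] [-0.64081717  0.0608545  -1.10594694]
-0.0007 -0.0012 0 0 0 0; -0.0007 -0.0012 0 0 0 0; -0.0007 -0.0012 0 0 0 0; -0.0006 -0.0012 0 0 0 0
-0.0006 -0.0013 0 0 0 0; -0.0006 -0.0013 0 0 0 0; -0.0006 -0.0013 0 0 0 0; -0.0005 -0.0013 0 0 0 0; -0.0005 -0.0013 0 0 0 0; -0.0005 -0.0013 0 0 0 0; -0.0005 -0.0013 0 0 0 0; -0.0004 -0.0013 0 0 0 0
-0.0004 -0.0013 0 0 0 0; -0.0004 -0.0013 0 0 0 0; -0.0004 -0.0014 0 0 0 0; -0.0003 -0.0014 0 0 0 0; -0.0003 -0.0014 0 0 0 0; -0.0003 -0.0014 0 0 0 0; -0.0002 -0.0014 0 0 0 0; -0.0002 -0.0014 0 0 0 0
-0.0002 -0.0014 0 0 0 0; -0.0002 -0.0014 0 0 0 0; -0.0001 -0.0014 0 0 0 0; -0.0001 -0.0014 0 0 0 0; -0.0001 -0.0014 0 0 0 0; -0.0001 -0.0014 0 0 0 0; -0.0000 -0.0014 0 0 0 0; 0.0000 -0.0014 0 0 0 0
0.0000 -0.0014 0 0 0 0; 0.0001 -0.0014 0 0 0 0; 0.0001 -0.0014 0 0 0 0; 0.0001 -0.0014 0 0 0 0; 0.0001 -0.0014 0 0 0 0; 0.0002 -0.0014 0 0 0 0; 0.0002 -0.0014 0 0 0 0; 0.0002 -0.0014 0 0 0 0
```

move_arm(moves="-0.0020 -0.0008 0 0 0 0;-0.0019 -0.0008 0 0 0 0;-0.0019 -0.0009 0 0 0 0;-0.0019 -0.0009 0 0 0 0;-0.0037 -0.0021 0 0 0 0;-0.0035 -0.0023 0 0 0 0;0 0 0 0 0 0")

```text
time_s: 9.2
ee_pos: [598.7, 4.1, 88.5]
eef_rot: [[0.311, 0.95, -0.0], [0.95, -0.311, -0.001], [-0.001, -0.0, -1.0]]
wrist_force: [-0.3, 0.1, -0.9]
width: 0.202
grasp_force: 25.0
```

move_arm(moves="-0.0034 -0.0025 0 0 0 0;-0.0032 -0.0027 0 0 0 0;-0.0031 -0.0029 0 0 0 0;-0.0029 -0.0031 0 0 0 0;-0.0027 -0.0032 0 0 0 0;-0.0025 -0.0034 0 0 0 0;-0.0023 -0.0035 0 0 0 0;0 0 0 0 0 0;0 0 0 0 0 0")

```text
time_s: 10.1
ee_pos: [572.4, -7.7, 88.4]
eef_rot: [[0.311, 0.95, -0.001], [0.95, -0.311, -0.0], [-0.001, -0.001, -1.0]]
wrist_force: [-0.1, 1.2, -0.7]
width: 0.207
grasp_force: 25.0
```

```bash
python3 - <<'E'
from h import *
snap('side','s5');snap('scene','c5')
for i in range(4):
    s=state(); print(s['ee_pos'].round(2),s['wrist_force'].round(2),s['wrist_torque'].round(3)); camera('side')
x,y=s['ee_pos'][:2];u=proj('s5',[x,y,60]).astype(int);v=proj('c5',[x,y,60]).astype(int)
p=lambda f,c:cv2.resize(cv2.imread(f'pics/{f}.png')[c[1]-30:c[1]+30,c[0]-40:c[0]+40],(400,300),interpolation=cv2.INTER_CUBIC)
cv2.imwrite('pics/m5.png',np.hstack([p('s5',u),p('c5',v)]))
E
```

```text
[572.64  -7.51  88.43] [-0.73 -0.28 -1.09] [-0.025 -0.049 -0.111]
[572.7   -7.48  88.45] [-0.65 -0.7  -0.66] [-0.017 -0.084  0.021]
[572.75  -7.48  88.41] [ 0.15 -0.07 -0.76] [ 0.006 -0.049  0.043]
[572.75  -7.45  88.45] [-0.62  0.23 -0.72] [-0.065 -0.005  0.035]
```

View pics/m5.png

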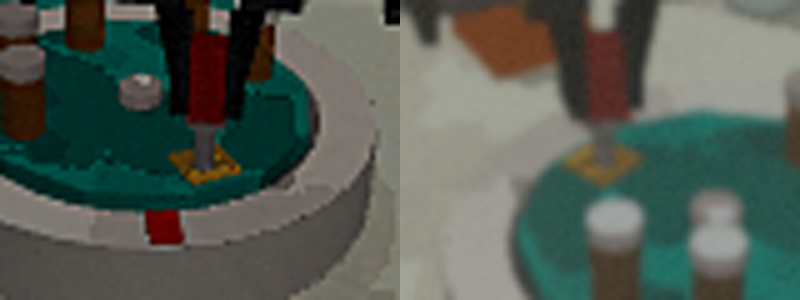

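The carousel follows the pin and the bushing is now at about 0.36 rad. I lower gently onto the plate. The baseline Fz is about -0.8 N, which is the pin's weight.

move_arm(moves="0 0 0.0005 0 0 0;0 0 0.0005 0 0 0;0 0 0.0003 0 0 0;0 0 0 0 0 0;0 0 0 0 0 0")

```text
time_s: 10.9
ee_pos: [572.8, -7.5, 87.3]
eef_rot: [[0.311, 0.951, 0.0], [0.951, -0.311, -0.0], [-0.0, 0.0, -1.0]]
wrist_force: [1.0, 0.2, -0.2]
width: 0.204
grasp_force: 25.0
```

move_arm(moves="0 0 0.0003 0 0 0;0 0 0 0 0 0;0 0 0 0 0 0")

```text
time_s: 11.2
ee_pos: [572.8, -7.5, 87.1]
eef_rot: [[0.311, 0.951, 0.0], [0.951, -0.311, -0.0], [-0.0, 0.0, -1.0]]
wrist_force: [-0.5, 0.3, 2.7]
width: 0.21
grasp_force: 25.0
```

move_arm(moves="0 0 0.0003 0 0 0;0 0 0 0 0 0;0 0 0 0 0 0")

```text
time_s: 11.5
ee_pos: [572.9, -7.5, 87.1]
eef_rot: [[0.311, 0.951, 0.0], [0.951, -0.311, -0.0], [-0.0, 0.0, -1.0]]
wrist_force: [-1.6, -0.8, 6.6]
width: 0.204
grasp_force: 25.0
```

Contact at TCP z 87.1, as expected. I ease off slightly and sweep in small steps, watching Fz.

move_arm(moves="-0.0007 -0.0012 -0.0002 0 0 0;-0.0007 -0.0012 0 0 0 0;-0.0007 -0.0012 0 0 0 0;0 0 0 0 0 0")

```text
time_s: 11.9
ee_pos: [569.1, -8.4, 87.2]
eef_rot: [[0.311, 0.951, 0.001], [0.951, -0.311, -0.0], [0.0, 0.001, -1.0]]
wrist_force: [3.9, -0.1, 2.8]
width: 0.202
grasp_force: 25.0
```

move_arm(moves="-0.0006 -0.0012 0 0 0 0;-0.0006 -0.0013 0 0 0 0;-0.0006 -0.0013 0 0 0 0;0 0 0 0 0 0")

```text
time_s: 12.3
ee_pos: [564.4, -9.1, 87.0]
eef_rot: [[0.311, 0.951, 0.0], [0.951, -0.311, -0.0], [-0.0, 0.0, -1.0]]
wrist_force: [2.4, -0.4, 5.6]
width: 0.203
grasp_force: 25.0
```

move_arm(moves="-0.0006 -0.0013 0 0 0 0;-0.0005 -0.0013 0 0 0 0;-0.0005 -0.0013 0 0 0 0;0 0 0 0 0 0")

```text
time_s: 12.7
ee_pos: [559.2, -9.4, 86.2]
eef_rot: [[0.311, 0.951, -0.002], [0.951, -0.311, -0.0], [-0.001, -0.002, -1.0]]
wrist_force: [0.4, -0.9, -1.3]
width: 0.206
grasp_force: 25.0
```

move_arm(moves="-0.0005 -0.0013 0 0 0 0;-0.0005 -0.0013 0 0 0 0;-0.0004 -0.0013 0 0 0 0;0 0 0 0 0 0")

```text
time_s: 13.1
ee_pos: [556.0, -9.5, 86.9]
eef_rot: [[0.311, 0.951, -0.0], [0.951, -0.311, -0.0], [-0.0, 0.0, -1.0]]
wrist_force: [1.1, -2.0, -0.6]
width: 0.203
grasp_force: 25.0
```

Fz fell to the bare pin weight near x 559 to 556, so the hole is here. I lower gently.

move_arm(moves="0 0 0.0005 0 0 0;0 0 0.0005 0 0 0;0 0 0 0 0 0;0 0 0 0 0 0")

```text
time_s: 13.5
ee_pos: [556.4, -9.3, 86.0]
eef_rot: [[0.311, 0.951, 0.0], [0.951, -0.311, -0.0], [0.0, 0.0, -1.0]]
wrist_force: [1.0, -0.7, 1.5]
width: 0.202
grasp_force: 25.0
```

move_arm(moves="0.0003 0.001 0 0 0 0;0.0003 0.001 0 0 0 0;0 0 0 0 0 0;0 0 0.0005 0 0 0;0 0 0.0005 0 0 0;0 0 0 0 0 0;0 0 0 0 0 0")

```text
time_s: 14.2
ee_pos: [558.1, -9.5, 84.6]
eef_rot: [[0.311, 0.951, -0.0], [0.951, -0.311, -0.0], [-0.0, -0.0, -1.0]]
wrist_force: [-1.1, -1.5, -1.8]
width: 0.205
grasp_force: 25.0
```

move_arm(moves="0 0 0.0005 0 0 0;0 0 0.0005 0 0 0;0 0 0 0 0 0;0 0 0 0 0 0")

```text
time_s: 14.6
ee_pos: [558.4, -9.4, 83.9]
eef_rot: [[0.311, 0.951, 0.0], [0.951, -0.311, -0.0], [-0.0, 0.0, -1.0]]
wrist_force: [-0.1, -0.9, -0.3]
width: 0.207
grasp_force: 25.0
```

move_arm(moves="0 0 0.0005 0 0 0;0 0 0.0003 0 0 0;0 0 0 0 0 0;0 0 0 0 0 0")

```text
time_s: 15.0
ee_pos: [558.4, -9.4, 83.1]
eef_rot: [[0.311, 0.951, 0.0], [0.951, -0.311, -0.0], [-0.0, 0.0, -1.0]]
wrist_force: [-0.5, -1.9, 0.1]
width: 0.206
grasp_force: 25.0
```

Slight pressure now, with Fy about -1.5 N. I yield 0.5 mm towards -y and go on.

move_arm(moves="-0.0005 0.0002 0 0 0 0;0 0 0.0005 0 0 0;0 0 0.0005 0 0 0;0 0 0 0 0 0;0 0 0 0 0 0")

```text
time_s: 15.5
ee_pos: [558.4, -9.8, 82.0]
eef_rot: [[0.31, 0.951, 0.0], [0.951, -0.31, 0.0], [0.0, 0.0, -1.0]]
wrist_force: [-0.6, -0.1, -1.0]
width: 0.208
grasp_force: 25.0
```

Free again, tip at 35 mm. Continuing.

move_arm(moves="0 0 0.0007 0 0 0;0 0 0.0007 0 0 0;0 0 0.0006 0 0 0;0 0 0 0 0 0;0 0 0 0 0 0")

```text
time_s: 16.0
ee_pos: [558.3, -9.9, 80.0]
eef_rot: [[0.311, 0.951, 0.0], [0.951, -0.311, -0.0], [-0.0, 0.0, -1.0]]
wrist_force: [-0.4, 0.1, -1.1]
width: 0.203
grasp_force: 25.0
```

move_arm(moves="0 0 0.0007 0 0 0;0 0 0.0007 0 0 0;0 0 0.0006 0 0 0;0 0 0 0 0 0;0 0 0 0 0 0")

```text
time_s: 16.5
ee_pos: [558.3, -9.9, 78.0]
eef_rot: [[0.311, 0.951, 0.0], [0.951, -0.311, -0.0], [-0.0, 0.0, -1.0]]
wrist_force: [-0.5, 0.1, -0.9]
width: 0.206
grasp_force: 25.0
```

move_arm(moves="0 0 0.001 0 0 0;0 0 0.001 0 0 0;0 0 0.001 0 0 0;0 0 0.001 0 0 0;0 0 0.001 0 0 0;0 0 0 0 0 0;0 0 0 0 0 0")

```text
time_s: 17.2
ee_pos: [558.3, -9.9, 73.0]
eef_rot: [[0.311, 0.951, -0.0], [0.951, -0.311, -0.0], [-0.0, 0.0, -1.0]]
wrist_force: [-0.1, 0.5, -0.7]
width: 0.204
grasp_force: 25.0
```

move_arm(moves="0 0 0.001 0 0 0;0 0 0.001 0 0 0;0 0 0.001 0 0 0;0 0 0.001 0 0 0;0 0 0.001 0 0 0;0 0 0 0 0 0;0 0 0 0 0 0")

```text
time_s: 17.9
ee_pos: [558.3, -10.0, 68.0]
eef_rot: [[0.311, 0.951, 0.0], [0.951, -0.311, -0.0], [-0.0, 0.0, -1.0]]
wrist_force: [1.2, -0.4, -2.2]
width: 0.205
grasp_force: 25.0
```

move_arm(moves="0 0 0.0007 0 0 0;0 0 0.0006 0 0 0;0 0 0.0005 0 0 0;0 0 0.0005 0 0 0;0 0 0 0 0 0;0 0 0 0 0 0")

```text
time_s: 18.5
ee_pos: [558.3, -10.0, 65.7]
eef_rot: [[0.311, 0.951, -0.0], [0.951, -0.311, -0.0], [-0.0, 0.0, -1.0]]
wrist_force: [0.1, 0.4, -0.5]
width: 0.203
grasp_force: 25.0
```

move_arm(moves="0 0 0.0004 0 0 0;0 0 0.0002 0 0 0;0 0 0 0 0 0;0 0 0 0 0 0")

```text
time_s: 18.9
ee_pos: [558.4, -9.9, 65.2]
eef_rot: [[0.311, 0.951, 0.0], [0.951, -0.311, -0.0], [-0.0, 0.0, -1.0]]
wrist_force: [-0.7, -0.2, 1.6]
width: 0.205
grasp_force: 25.0
```

move_arm(moves="0 0 0.0002 0 0 0;0 0 0 0 0 0;0 0 0 0 0 0")

```text
time_s: 19.2
ee_pos: [558.4, -9.9, 65.2]
eef_rot: [[0.311, 0.951, 0.0], [0.951, -0.311, -0.0], [-0.0, 0.0, -1.0]]
wrist_force: [-1.9, -0.2, 5.1]
width: 0.202
grasp_force: 25.0
```

The shoulder is on the brass, exactly 22 mm below the plate contact. I release and retreat straight up.

move_arm(moves="0 0 0 0 0 0;0 0 0 0 0 0;0 0 0 0 0 0;0 0 0 0 0 0;0 0 0 0 0 0", jaw=0.045)

```text
time_s: 19.7
ee_pos: [558.3, -10.0, 64.9]
eef_rot: [[0.311, 0.951, 0.0], [0.951, -0.311, -0.0], [-0.0, 0.0, -1.0]]
wrist_force: [-1.1, 0.4, -0.6]
width: 0.499
grasp_force: 0.0
```

move_arm(moves="0 0 -0.005 0 0 0;0 0 -0.01 0 0 0;0 0 -0.02 0 0 0;0 0 -0.03 0 0 0;0 0 -0.03 0 0 0;0 0 -0.03 0 0 0;0 0 -0.02 0 0 0;0 0 0 0 0 0;0 0 0 0 0 0;0 0 0 0 0 0")

```text
time_s: 20.7
ee_pos: [557.8, -10.0, 209.2]
eef_rot: [[0.311, 0.951, -0.001], [0.951, -0.311, -0.0], [-0.0, -0.001, -1.0]]
wrist_force: [-0.4, -0.2, -0.0]
width: 0.518
grasp_force: 0.0
```

```bash
python3 - <<'E'
from h import *
snap('side','s6');snap('scene','c6');s=state();print(s['time_s'],s['ee_pos'],s['wrist_force'],s['width'])
u=proj('s6',[559,-9,70]).astype(int);v=proj('c6',[559,-9,70]).astype(int)
print(u,v,'top expected',proj('s6',[559,-9.5,102]),proj('c6',[559,-9.5,102]))
p=lambda f,c:cv2.resize(cv2.imread(f'pics/{f}.png')[c[1]-30:c[1]+30,c[0]-40:c[0]+40],(400,300),interpolation=cv2.INTER_CUBIC)
cv2.imwrite('pics/m6.png',np.vstack([np.hstack([p('s6',u),p('c6',v)]),np.hstack([cv2.resize(cv2.imread(f'pics/{f}.png'),(400,300)) for f in('s6','c6')])]))
E
```

```text
20.8 [557.79334836  -9.94761769 209.01233595] [-0.50664659  0.13044223  0.05910661] 0.5199158292132752
[278 187] [236 199] top expected [278.67114712 176.30432775] [235.88951801 187.74957786]
```

View pics/m6.png

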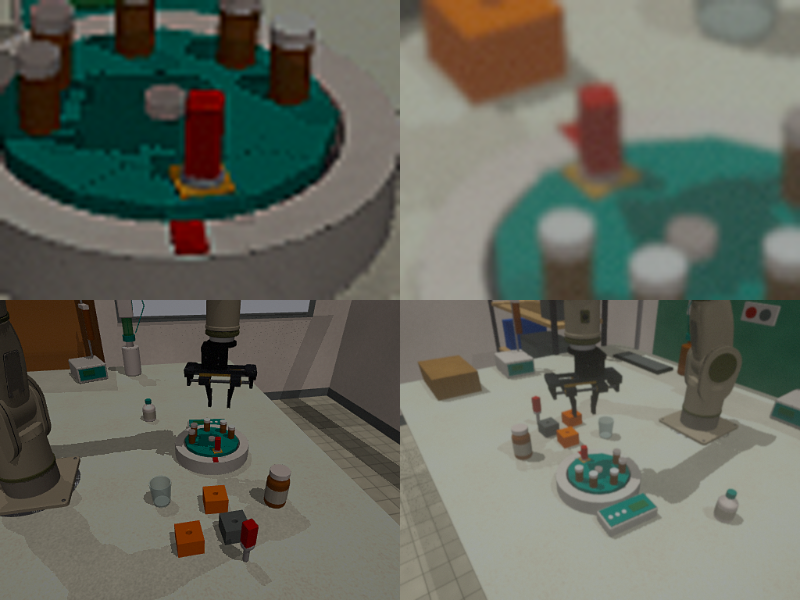

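The pin stands upright with its shoulder on the brass beside the red mark, and its top is at side (206,95) in the crop, as expected. The beaker, both bottles, the orange blocks and the big pin are in place, and the gripper is clear. Handing in.

```bash
python3 -c "
from rig import *
print(close_job())"
```

```text
the job is handed in; nothing more can be done
None
```

The carousel is locked: the small red pin is fully home in the lock plate with its shoulder on the brass, the gripper is clear and nothing else was moved; it took about 21 s, the highest force reading was under 7 N, and the job is handed in.

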